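# Tighten the drill vise's hold-down screw with a flipped hex key

### The arm

A 7-joint arm with a two-finger parallel gripper is mounted at the origin on the work surface. World frame = base frame: x ahead of the robot, y to its left, z up, the work surface at z = 0. Lengths are in m, angles in rad, forces in N, time in s.
With the tool pointing down it reaches from about 0.4 to 0.85 m from the base axis. Payload 4.5 kg.
Tool frame: the origin (TCP) lies on the centre line of the jaws, within the pads' length; the fingertips stand 8 mm ahead of it and the grasp point (between the pads) lies 11 mm behind it; z points along the fingers, x is the direction in which the jaws open and shut, and the axes are right-handed (so a half turn about z gives the same grasp; the last joint's range is limited). The gripper opens to 88 mm and grips with 3 to 60 N. Pads are 18 mm wide; open, the fingers measure 123 mm over their backs; the gripper's body (75 mm by 187 mm) begins 45 mm behind the grasp point.
Start: joints at [0.034, 0.689, -0.195, 1.565, 0.157, 0.902, -0.215], TCP at [0.625, 0, 0.247] pointing down, gripper open.
Joint ranges: [-3.01, 3.01], [-0.46, 2.08], [-1.47, 1.51], [0.13, 2.56], [-1, 4.14], [0.04, 2.09], [-2.66, 2.66]. Speed limits (rad/s): [2.57, 2.57, 3.14, 3.14, 3.14, 3.14, 3.14].

### API

Orientations are given as a unit quaternion [x, y, z, w].
In Python, from plant import r gives the robot as it stands.
- The arm moves only by the shell command python3 -m pendant 'ROWS' [FORCE]. ROWS is JSON, a list of rows, each a list of 3 entries, a list of its own where there are three numbers: the turn, a rotation vector about the tool's x, y, z in rad, then the shift along the tool's x, y, z in m, then the opening, from 0 (shut) to 1 (fully open). In form: [[[wx, wy, wz], [tx, ty, tz], claw], ...]. A call has 1 to 10 rows; each row is the pose to reach, as a shift and turn from the pose commanded when the call began, along the tool's axes at that moment; what a row does not reach only later rows make up. A row lasts 1/10 s, in which the tool goes at most 50 mm and 8.59 degrees, less where a joint would pass 70% of its speed; a pose out of reach is approached as far as the arm can. A call with a gripper value outside its range is refused whole. The fingers move at their own pace and stop on an object; FORCE is the grip in N (left out, the last holds). Time passes only in rows, so rows that repeat a pose let the fingers close. It gives the time, the measured TCP pose, the force and the opening at its end, in the units of the state.
- r.get_state(): the state, without advancing time (a new reading comes with each control period).
- r.snapshot(name): name is "scene" or "side" or "wrist"; returns a dict with "image" (384x512x3 uint8, red, green, blue), "mtx" (3x3 intrinsics, pixels), "R" (3x3) and "t" (3): a world point X has camera coordinates R X + t; the wrist camera has in their place "T_tool_cam" (4x4, takes a point from camera to tool coordinates, whose origin is the TCP and whose axes are the tool frame's). Camera axes: x right, y down, z forward; pixel columns grow to the right and rows downward; lengths in m; the calibration is good to about 2 mm. A picture is of the moment at which its call begins: read the wrist's pose just before it. There is no depth.
- r.finish_job(): hands the job in, once; it reports no verdict.
The state is a dict: "clock": time; "q": joint angles; "qd": joint speeds; "joint_torque": joint torques, N m; "tool_pos": TCP position; "eef_rot": TCP orientation; "contact_force": force on the tool from outside, world axes, zero at the start; "moment": the same for the moment, N m; "opening": opening from 0.0 (shut) to 1.0 (fully open).
Only numpy, scipy, OpenCV 4.12 (cv2) and the standard library are available. Lean on these libraries where they do the work, as an engineer would, in place of code of your own. Each camera call takes 0.05 s, during which the arm holds its last target. There are 200 camera calls.

### The job

The drill vise is held to the bench by two socket-head screws, and the one at its left end is still slack. Take the big hex key that stands on its long arm in the wooden key block, flip it over, put the end of its short arm fully into the socket of the slack screw, and swing the long arm clockwise (seen from above) until the screw comes up solid against its stop. Turn the screw only with the key, leave the key in the screw and let go, without disturbing the things lying about.

Things in the scene. Friction and masses are not known exactly. Their poses are not given: they have to be found in the camera images.
- key_grip (a point): The big dark steel L-shaped hex key, loose, 0.3 kg; bar 14 mm across flats; long arm 160 mm, short arm 60 mm, both from the bend (where centre lines meet). This point: on the long arm's centre line, 40 mm from the bend. x runs along the long arm away from the bend; the short arm runs along -z; flats to pinch face +y and -y. Starts upright (x down, within 6 degrees), this point 133 mm up.
- key_tip (a point): Centre of the end face of the key's short arm, 60 mm from the bend; the last 5 mm taper to about 11 mm across. Axes as for key_grip. At the start the short arm lies level, 173 mm above the bench; in use it points down (z up).
- key_end (a point): Centre of the end face of the key's long arm, 160 mm from the bend. Axes as for key_grip.
- keyblock: Fixed wooden key block, 60 mm (x) by 160 mm (y), 75 mm high, origin at the centre of its underside. The big key stands in the 18 mm square hole, 62 mm deep, in the middle of its top, short arm pointing along the block's +x. Two much smaller hex keys are fixed in it, 63 mm to either side along y, reaching 102 mm above the bench.
- bolt_mouth (a point): Slack dark steel socket screw: mouth centre of its hexagon socket, atop the 27 mm wide head, 46 mm above the bench. Socket 14.8 mm across flats, 24 mm deep. z up; x (turns with the screw) points at a hexagon corner: the key, short arm down, fits with its long arm along x or a multiple of 60 degrees from it (play 6 degrees). Fully in, the bend is 82 mm up and the long arm's end sags about 25 mm.
- bolt (a joint): Turning angle of the slack screw in rad, growing as it tightens (clockwise from above). It starts between 0 and 0.4; 1.0 is fully tight, where it stops solid. It is stiff all the way: about 0.8 N m, some 7 to 9 N at 120 mm out on the long arm, and stays where it is left.
- vise: Fixed green drill vise, origin on the bench right below the slack screw. Its casting, 110 mm wide along x, reaches 25 mm to its +y and 225 mm to its -y; jaws and clamped wood stand up to 64 mm high, 28 to 182 mm to its -y (the seated key passes over them). A second, already tight screw sits 205 mm to its -y. The bench on its +y side is clear for the long arm to swing.
- offcut: Bystander: loose wooden offcut 90 x 45 x 38 mm lying on the bench, origin at the centre of its underside. Leave alone.
- driver: Bystander: loose screwdriver lying on the bench. Leave alone.
- jar: Bystander: loose jar 60 mm wide, 70 mm high, standing on the bench, origin at the centre of its underside. Leave alone.
There are look-alikes about, which are no part of the job. Of the things like the part that bears key_grip, leave any that is green or turquoise; of the rest the larger one is meant.

How it is judged:
On the way, in this order (a step that is already met when the one before it is completed fails the run):
1. the short arm of the key is in the socket of the slack screw, pointing down, the screw not yet tight (z of key_tip in the frame of bolt_mouth below -0.018 m and horizontal distance between key_tip and bolt_mouth below 0.005 m and angle between key_grip's own z axis and vertical below 0.3 rad), for 0.2 s.
2. the screw is turned tight, the key's short arm in it (value of joint bolt above 0.94 rad and z of key_tip in the frame of bolt_mouth below -0.016 m and horizontal distance between key_tip and bolt_mouth below 0.006 m), for 0.2 s.
At the end, for the whole second after the job is handed in: The screw reads more than 0.94 rad (1.0 is solid), and the key rests in it untouched, its short arm pointing down within 17 degrees and more than 16 mm deep in the socket (all of step 2 and angle between key_grip's own z axis and vertical below 0.3 rad and linear speed of key below 0.03 m/s).
It fails at once if the fingers press on the screw itself with more than 12 N (contact force between the fingers and bolt above 12 N).
It fails at once if the offcut is shifted by more than 30 mm (distance of offcut from where it was at the start of the episode above 0.03 m).
It fails at once if the screwdriver is shifted by more than 30 mm (distance of driver from where it was at the start of the episode above 0.03 m).
It fails at once if the jar is shifted by more than 30 mm (distance of jar from where it was at the start of the episode above 0.03 m).
It also fails if it takes over 72 s, if anything falls off the work surface, if the arm or the gripper's body presses on something with over 40 N, if the wrist force passes 120 N, or if a joint passes its speed limit or range.

## Working session

There is one attempt and no reset: what is moved stays moved. The work goes in short steps, Python scripts to look and compute and a shell command to move; the robot and the scene stay as the last step left them, time stands still between calls to the robot, and variables do not carry over. Pictures are saved under pics/ and viewed, about 8 in all and at most 12, crops included, and the job is handed in when it is done.

```bash
ls; mkdir -p pics; cat > h.py <<'E'
import numpy as np, cv2, json
from scipy.spatial.transform import Rotation as Ro
from plant import r
def snap(n):
    s=r.get_state(); p=r.snapshot(n)
    K=np.array(p["mtx"]); 
    if n=="wrist":
        T=np.array(p["T_tool_cam"]); W=np.eye(4); W[:3,:3]=Ro.from_quat(s["eef_rot"]).as_matrix(); W[:3,3]=s["tool_pos"]
        C=W@T; R=C[:3,:3].T; t=-R@C[:3,3]
    else: R=np.array(p["R"]); t=np.array(p["t"])
    return np.array(p["image"]),K,R,t
def save(n,f):
    im,K,R,t=snap(n); cv2.imwrite(f"pics/{f}.png",im[:,:,::-1]); np.savez(f"pics/{f}.npz",K=K,R=R,t=t); return im
def cam(f): 
    d=np.load(f"pics/{f}.npz"); return d["K"],d["R"],d["t"]
def ray(f,u,v):
    K,R,t=cam(f); d=R.T@np.linalg.solve(K,[u,v,1.]); return -R.T@t,d/np.linalg.norm(d)
def plane(f,u,v,z):
    c,d=ray(f,u,v); return c+d*(z-c[2])/d[2]
def proj(f,X):
    K,R,t=cam(f); p=K@(R@np.array(X,float)+t); return p[:2]/p[2]
def tri(f1,p1,f2,p2):
    a,d=ray(f1,*p1); b,e=ray(f2,*p2); s=np.linalg.lstsq(np.c_[d,-e],b-a,rcond=None)[0]
    x,y=a+s[0]*d,b+s[1]*e; return (x+y)/2,np.linalg.norm(x-y)
E
python3 - <<'E'
from h import *
a=save("scene","s0");b=save("side","d0");w=save("wrist","w0")
print(r.get_state())
for f in("s0","d0","w0"): K,R,t=cam(f); print(f,-R.T@t,R[2],K[0,0])
E
```

```text
pics
{'clock': 0.15, 'q': array([ 0.03378952,  0.68976556, -0.1945091 ,  1.56607787,  0.15731663,
        0.90253079, -0.2150684 ]), 'qd': array([ 5.76847273e-04, -2.76881865e-03, -4.65239848e-05, -4.71656604e-03,
        2.08795036e-03,  1.32693599e-03,  4.62906965e-04]), 'joint_torque': array([-1.46674727e-03, -5.27863634e+01, -1.26819178e+00, -1.53587687e+01,
       -5.24473807e-02,  3.92338901e-03,  1.12435155e-04]), 'tool_pos': array([ 6.24534521e-01, -4.42625585e-05,  2.46117161e-01]), 'eef_rot': array([ 9.99999757e-01,  5.01391028e-05, -6.92730808e-04,  6.65842068e-05]), 'contact_force': array([0.61925146, 0.87994222, 0.56480476]), 'moment': array([ 0.02376363,  0.00900083, -0.04707057]), 'opening': 0.9971041461207946}
s0 [ 1.0823897  -0.95223815  0.98211985] [-0.38410488  0.67544782 -0.62947095] 458.77910112462354
d0 [-0.16941581 -0.76473458  0.84013455] [ 0.5930474   0.57372994 -0.5649148 ] 384.11721408282557
w0 [0.62492946 0.06667098 0.38307248] [-0.00110253 -0.25903754 -0.96586663] 273.94473605094356
```

View pics/s0.png

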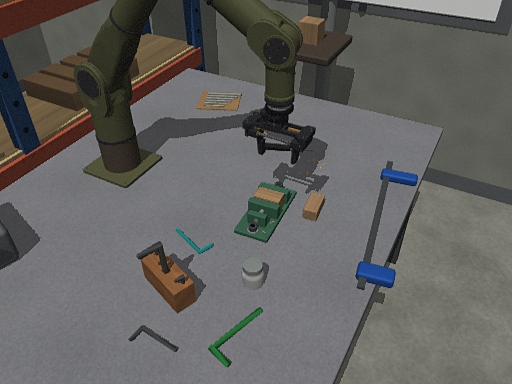

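View pics/d0.png

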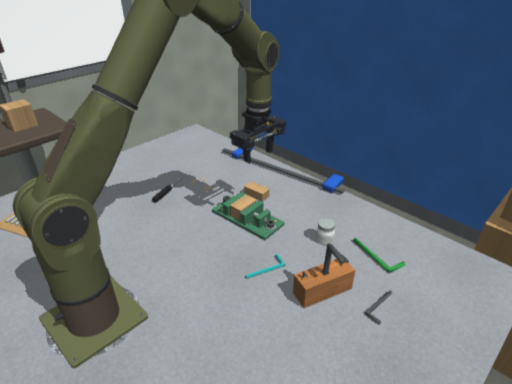

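```bash
python3 - <<'E'
from h import *
s=cv2.imread("pics/s0.png");d=cv2.imread("pics/d0.png")
c=lambda im,x,y:cv2.resize(im[y:y+75,x:x+100],(400,300),interpolation=cv2.INTER_CUBIC)
cv2.imwrite("pics/c1.png",np.vstack([np.hstack([c(s,215,172),c(s,118,235)]),np.hstack([c(d,200,172),c(d,275,235)])]))
for n,f,p,z in [("viseA","s0",(252,228),.046),("viseB","s0",(284,187),.046),("block","s0",(167,270),.075),("jar","s0",(253,267),.07),("offcut","s0",(314,206),.02)]: print(n,plane(f,*p,z))
E
```

```text
viseA [ 0.60076622 -0.10702911  0.046     ]
viseB [0.5998651  0.10971038 0.046     ]
block [ 0.49729636 -0.37352099  0.075     ]
jar [ 0.6861483  -0.25542265  0.07      ]
offcut [0.71244118 0.09712083 0.02      ]
```

View pics/c1.png

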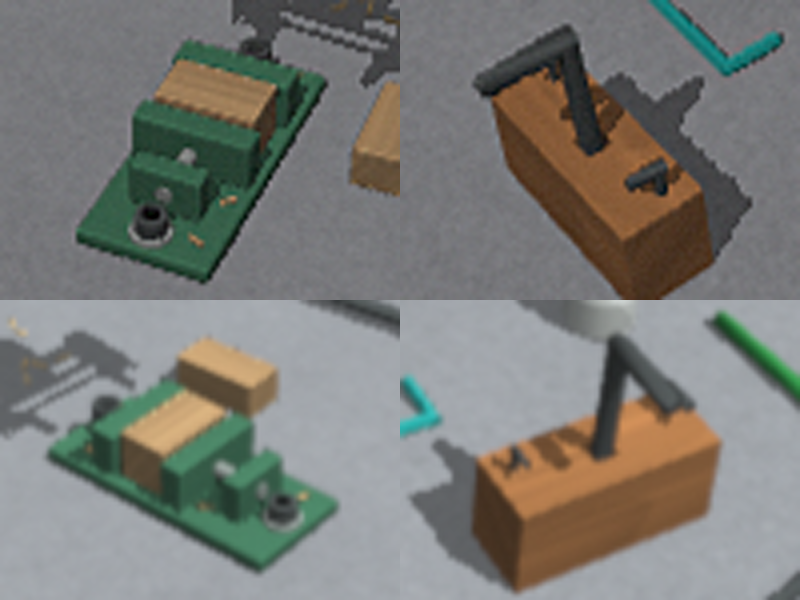

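View pics/w0.png

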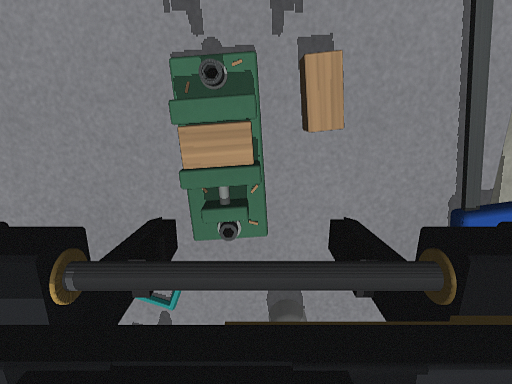

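```bash
python3 - <<'E'
from h import *
w=cv2.imread("pics/w0.png");s=cv2.imread("pics/s0.png");d=cv2.imread("pics/d0.png")
c=lambda im,x,y:cv2.resize(im[y:y+37,x:x+50],(400,296),interpolation=cv2.INTER_CUBIC)
cv2.imwrite("pics/c2.png",np.vstack([np.hstack([c(w,187,50),c(w,203,212)]),np.hstack([c(s,255,165),c(d,200,185)])]))
for z in(0.046,.036,.03): print(z,plane("w0",211.5,72.5,z),plane("w0",228.5,231,z))
for n,ps,pd,pw in [("A",(253,225),(270.5,222),(228.5,231)),]:
    print(n,tri("s0",ps,"d0",pd),tri("s0",ps,"w0",pw),tri("d0",pd,"w0",pw))
for p in [(170,58),(256,50),(192,240),(267,235)]: print(plane("w0",*p,.012))
E
```

```text
0.046 [0.57760182 0.11335561 0.046     ] [ 0.59267925 -0.08265352  0.046     ]
0.036 [0.57619775 0.11474061 0.036     ] [ 0.59172248 -0.08708356  0.036     ]
0.03 [0.5753553  0.11557161 0.03      ] [ 0.59114842 -0.08974158  0.03      ]
A (array([ 0.59246138, -0.08789466,  0.0355446 ]), np.float64(0.00439883860255516)) (array([ 0.59221054, -0.08642099,  0.03714977]), np.float64(0.0007935233170277365)) (array([ 0.59209192, -0.08873679,  0.03356523]), np.float64(0.0016259061945235157))
[0.5218264  0.13483551 0.012     ]
[0.62879955 0.14392059 0.012     ]
[ 0.5351607  -0.11213459  0.012     ]
[ 0.64587177 -0.10401893  0.012     ]
```

View pics/c2.png

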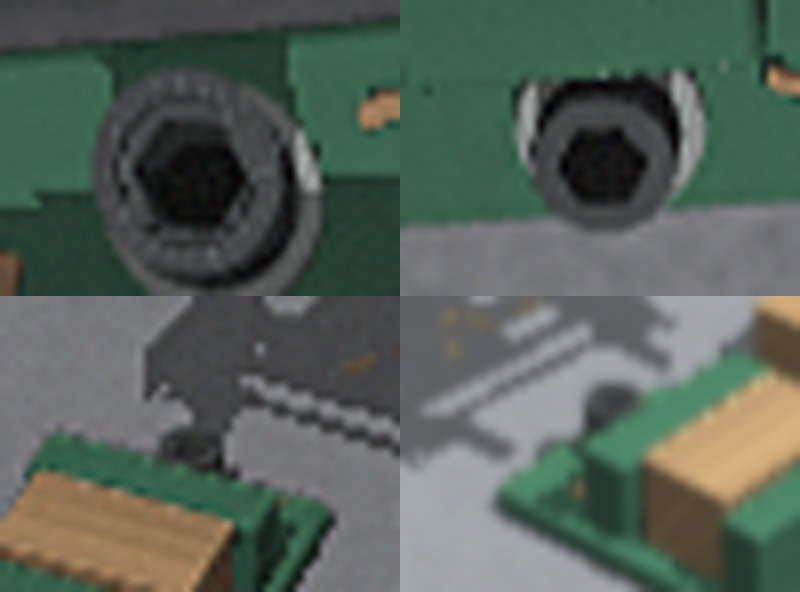

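```bash
python3 - <<'E'
from h import *
P={"bend":((161.5,245.5),(328.5,246.5)),"tip":((139.5,256),(345.5,260)),"hole":((166,272),(326,274))}
for n,(a,b) in P.items(): print(n,tri("s0",a,"d0",b), plane("s0",*a,.173 if n!="hole" else .075)[:2],plane("d0",*b,.173 if n!="hole" else .075)[:2])
# block top corners
for f,pts in (("s0",[(118+97/4,235+90/4),(118+170/4,235+65/4),(118+225/4,235+237/4),(118+300/4,235+195/4)]),("d0",[(275+75/4,235+155/4),(275+125/4,235+218/4),(275+320/4,235+140/4)])):
    for p in pts: print(f,plane(f,*p,.075)[:2])
E
```

```text
bend (array([ 0.49685718, -0.37649984,  0.16666149]), np.float64(0.002345832064462287)) [ 0.50102893 -0.37955329] [ 0.489885   -0.38148876]
tip (array([ 0.47844569, -0.4374984 ,  0.1748928 ]), np.float64(0.007046964406961121)) [ 0.47599328 -0.43211115] [ 0.47830695 -0.44047455]
hole (array([ 0.49644527, -0.37976727,  0.0699437 ]), np.float64(0.004745352104021567)) [ 0.49912279 -0.38016175] [ 0.49088342 -0.3849136 ]
s0 [ 0.41253541 -0.36984854]
s0 [ 0.44147577 -0.32863557]
s0 [ 0.56042028 -0.42764564]
s0 [ 0.58237904 -0.37878535]
d0 [ 0.43086495 -0.32139601]
d0 [ 0.41031502 -0.3802928 ]
d0 [ 0.55841262 -0.43336034]
```

```bash
python3 -m pendant '[[[0,0,0],[-0.015,-0.02,0.03],1],[[0,0,0],[-0.03,-0.045,0.06],1],[[0,0,0],[-0.047,-0.07,0.09],1],[[0,0,0],[-0.047,-0.07,0.097],1],[[0,0,0],[-0.047,-0.07,0.097],1],[[0,0,0],[-0.047,-0.07,0.097],1]]' && python3 - <<'E'
from h import *
save("wrist","w1")
u,v=proj("w1",[.5776,.1134,.046]);print(u,v)
x,y=int(u)-50,int(v)-38;x=max(x,0);y=max(y,0)
im=cv2.imread("pics/w1.png")[y:y+75,x:x+100]
g=cv2.cvtColor(im,cv2.COLOR_BGR2GRAY)
for th in(30,40,50):
    c,_=cv2.findContours((g<th).astype(np.uint8),cv2.RETR_EXTERNAL,cv2.CHAIN_APPROX_NONE)
    for k in c:
        if 150<cv2.contourArea(k)<2500:
            m=cv2.moments(k);p=(m['m10']/m['m00']+x,m['m01']/m['m00']+y);print(th,cv2.contourArea(k),p,plane("w1",*p,.046))
cv2.imwrite("pics/c3.png",cv2.resize(im,(800,600),interpolation=cv2.INTER_CUBIC));print(x,y)
E
```

```text
clock: 0.75
tool_pos: [0.5792, 0.0688, 0.1503]
eef_rot: [1.0, -0.001, 0.001, 0.0]
contact_force: [-0.1, -0.1, -0.9]
opening: 1.001
249.8835101220844 140.95437452663816
30 194.0 (247.77405498281786, 138.3487972508591) [0.57577411 0.11564522 0.046     ]
40 700.5 (249.28836545324768, 169.3994765643588) [0.57697082 0.08818798 0.046     ]
40 209.0 (247.67464114832535, 138.42822966507177) [0.57568726 0.11557716 0.046     ]
50 776.5 (249.4475209272376, 169.45567718394506) [0.57711315 0.08813655 0.046     ]
50 282.0 (248.4663120567376, 140.27541371158392) [0.57636757 0.11398729 0.046     ]
199 102
```

View pics/c3.png

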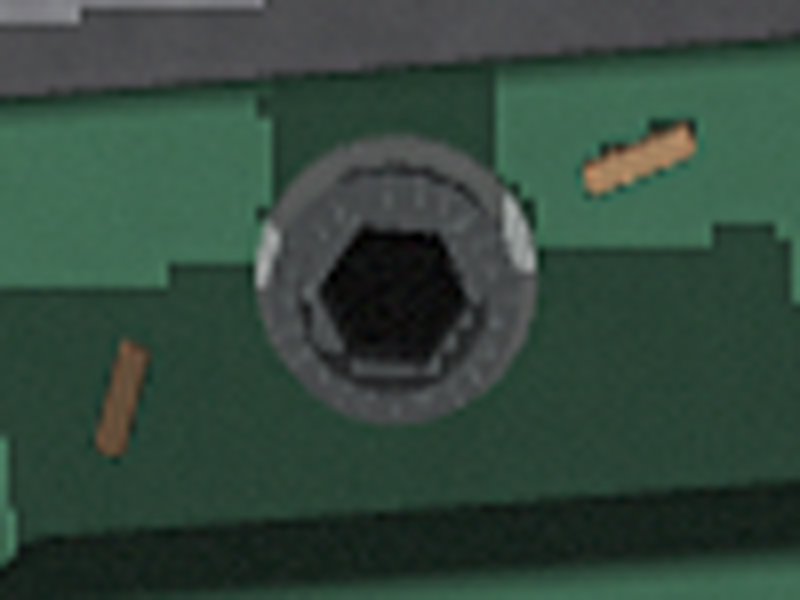

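```bash
cat >> h.py <<'E'
def pose(yaw,tilt):  # tool x at yaw (deg), turned about tool x by tilt
    return Ro.from_euler("z",yaw,degrees=True)*Ro.from_quat([1,0,0,0])*Ro.from_rotvec([np.radians(tilt),0,0])
def rel(Rt,G,back=0.,grasp=True):
    s=r.get_state(); R0=Ro.from_quat(s["eef_rot"]); z=Rt.as_matrix()[:,2]
    p=np.array(G)+z*((0.011 if grasp else 0)-back)
    print("turn",np.round((R0.inv()*Rt).as_rotvec(),3),"shift",np.round(R0.inv().apply(p-s["tool_pos"]),4),"tcp",np.round(p,4))
E
python3 - <<'E'
from h import *
rel(pose(-20,-60),[.497,-.378,.118],.10)
E
```

```text
turn [-1.036 -0.184  0.313] shift [-0.0553  0.3743 -0.0117] tcp [ 0.5234 -0.3056  0.1625]
```

```bash
python3 -m pendant '[[[0,0,0],[0,0.02,-0.04],0.6],[[-0.1,-0.02,0.03],[-0.005,0.06,-0.07],0.6],[[-0.22,-0.04,0.07],[-0.012,0.1,-0.09],0.6],[[-0.34,-0.06,0.1],[-0.02,0.14,-0.1],0.6],[[-0.46,-0.08,0.14],[-0.028,0.18,-0.1],0.6],[[-0.58,-0.1,0.17],[-0.035,0.22,-0.1],0.6],[[-0.7,-0.124,0.21],[-0.04,0.26,-0.09],0.6],[[-0.82,-0.145,0.25],[-0.046,0.3,-0.07],0.6],[[-0.94,-0.167,0.284],[-0.05,0.34,-0.05],0.6],[[-1.036,-0.184,0.313],[-0.055,0.374,-0.03],0.6]]' && python3 -m pendant '[[[0,0,0],[0,0,0],0.6],[[0,0,0],[0,0,0],0.6]]' && python3 - <<'E'
from h import *
save("wrist","w2")
rel(pose(-20,-60),[.497,-.378,.118],.10)
print(r.get_state()["q"])
for n,p in dict(bend=[.497,-.378,.173],tip=[.478,-.435,.173],hole=[.497,-.378,.075]).items(): print(n,proj("w2",p))
E
```

```text
clock: 1.8
tool_pos: [0.5244, -0.3057, 0.1799]
eef_rot: [0.852, -0.15, -0.086, 0.494]
contact_force: [0.3, 0.2, -0.3]
opening: 0.598
clock: 2.0
tool_pos: [0.5232, -0.3047, 0.1794]
eef_rot: [0.853, -0.149, -0.088, 0.492]
contact_force: [0.3, -0.4, 0.3]
opening: 0.6
turn [-0.002 -0.002  0.001] shift [-0.0001 -0.0151  0.0104] tcp [ 0.5234 -0.3056  0.1625]
[-0.25395214  1.06458227  0.47661745  1.72814206  0.74831601  0.9210456
 -0.90098309]
bend [252.79045902 240.25805963]
tip [254.21999319 244.58531582]
hole [253.03081178 132.47451964]
```

View pics/w2.png

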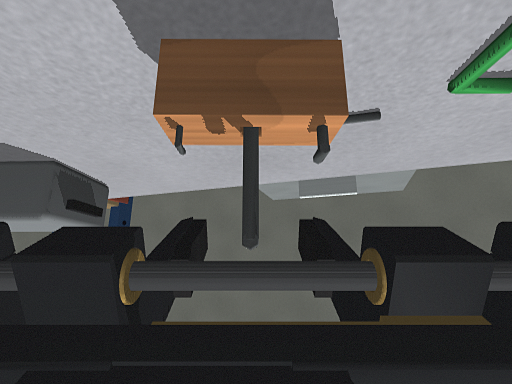

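```bash
python3 -m pendant '[[[0,0,0],[-0.001,-0.015,0.01],0.6],[[0,0,0],[-0.001,-0.015,0.03],0.6],[[0,0,0],[-0.001,-0.015,0.06],0.6],[[0,0,0],[-0.001,-0.015,0.09],0.6],[[0,0,0],[-0.001,-0.015,0.11],0.6],[[0,0,0],[-0.001,-0.015,0.11],0.6],[[0,0,0],[-0.001,-0.015,0.11],0],[[0,0,0],[-0.001,-0.015,0.11],0],[[0,0,0],[-0.001,-0.015,0.11],0],[[0,0,0],[-0.001,-0.015,0.11],0]]' 40 && python3 -m pendant '[[[0,0,0],[0,0,0],0],[[0,0,0],[0,0,0],0],[[0,0,0],[0,0,0],0],[[0,0,0],[0,0,0],0]]' && python3 - <<'E'
from h import *
save("wrist","w3");save("side","d3");save("scene","s3")
s=r.get_state();R0=Ro.from_quat(s["eef_rot"])
print("up in tool",R0.inv().apply([0,0,.1]), s["tool_pos"]+0, r.get_state()["moment"])
c=lambda n,x,y:cv2.resize(cv2.imread(f"pics/{n}.png")[y:y+75,x:x+100],(400,300),interpolation=cv2.INTER_CUBIC)
cv2.imwrite("pics/c4.png",np.hstack([c("s3",118,215),c("d3",275,215)]))
E
```

```text
clock: 3.05
tool_pos: [0.493, -0.3853, 0.112]
eef_rot: [0.853, -0.149, -0.087, 0.492]
contact_force: [-0.1, 0.6, -1.1]
opening: 0.267
clock: 3.45
tool_pos: [0.4924, -0.3858, 0.1119]
eef_rot: [0.853, -0.149, -0.087, 0.492]
contact_force: [0.8, 3.8, 3.1]
opening: 0.153
up in tool [-0.00024102  0.08660809 -0.04998981] [ 0.49238125 -0.38589944  0.11187682] [ 0.6389013  -0.06787264 -0.05757369]
```

View pics/c4.png

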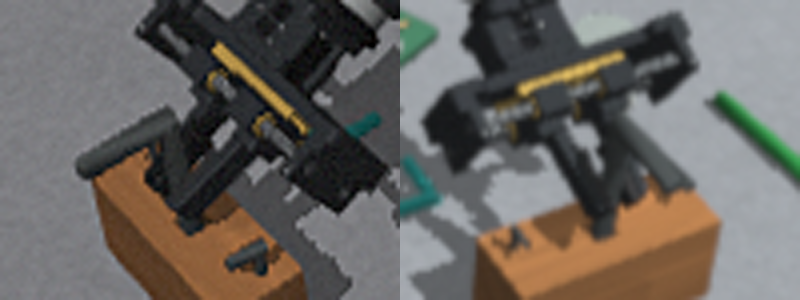

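```bash
python3 -m pendant '[[[0,0,0],[0,0,0],0],[[0,0,0],[0,0.009,-0.005],0],[[0,0,0],[0,0.022,-0.0125],0],[[0,0,0],[0,0.039,-0.0225],0],[[0,0,0],[0,0.056,-0.0325],0],[[0,0,0],[0,0.073,-0.0425],0],[[0,0,0],[0,0.09,-0.0525],0],[[0,0,0],[0,0.104,-0.06],0],[[0,0,0],[0,0.113,-0.065],0],[[0,0,0],[0,0.113,-0.065],0]]' 60 && python3 - <<'E'
from h import *
rel(pose(30,30),[.5762-.055*np.cos(np.pi/3)*1,.1152+.055*np.sin(np.pi/3),.15])
s=r.get_state();print(s["contact_force"],s["q"],s["opening"])
E
```

```text
clock: 4.6
tool_pos: [0.4923, -0.387, 0.2438]
eef_rot: [0.853, -0.15, -0.087, 0.492]
contact_force: [-0.1, 0.6, -2.6]
opening: 0.149
turn [ 1.461  0.249 -0.929] shift [-0.1386 -0.3593 -0.4157] tcp [0.546  0.1676 0.1405]
[-0.06480733  0.60288564 -2.6063755 ] [-0.15429074  0.96168667  0.54452561  1.78343088  0.84242336  0.84949868
 -0.82163438] 0.14948876811768694
```

```bash
python3 -m pendant '[[[0.1,0.017,-0.065],[-0.006,0.004,-0.025],0],[[0.2,0.035,-0.13],[-0.015,0.005,-0.06],0],[[0.31,0.053,-0.2],[-0.026,-0.005,-0.1],0],[[0.42,0.071,-0.265],[-0.037,-0.02,-0.14],0],[[0.52,0.09,-0.33],[-0.048,-0.04,-0.18],0],[[0.62,0.107,-0.4],[-0.059,-0.065,-0.22],0],[[0.73,0.125,-0.465],[-0.069,-0.093,-0.258],0],[[0.73,0.125,-0.465],[-0.069,-0.093,-0.258],0]]' && python3 - <<'E'
from h import *
rel(pose(30,30),[.5762-.056*np.cos(np.pi/3),.1152+.056*np.sin(np.pi/3),.155])
s=r.get_state();print(s["contact_force"],s["q"],s["opening"])
E
```

```text
clock: 5.4
tool_pos: [0.5203, -0.1045, 0.2902]
eef_rot: [0.986, 0.059, -0.085, 0.131]
contact_force: [-0.1, -0.7, -1.9]
opening: 0.15
turn [ 0.725  0.125 -0.457] shift [ 0.077  -0.2941  0.0608] tcp [0.5454 0.1685 0.1455]
[-0.06807398 -0.74468002 -1.93556667] [-0.05096666  0.57653165  0.00658802  1.71131911  0.3018502   1.04477569
 -0.10268804] 0.15034373103997326
```

```bash
python3 -m pendant '[[[0.08,0.014,-0.05],[0.008,-0.03,0.0],0],[[0.18,0.03,-0.115],[0.018,-0.07,0.0],0],[[0.28,0.048,-0.18],[0.03,-0.115,0.004],0],[[0.38,0.065,-0.24],[0.042,-0.16,0.01],0],[[0.48,0.083,-0.3],[0.053,-0.205,0.02],0],[[0.58,0.1,-0.365],[0.063,-0.245,0.034],0],[[0.67,0.115,-0.42],[0.072,-0.275,0.05],0],[[0.725,0.125,-0.457],[0.077,-0.294,0.061],0],[[0.725,0.125,-0.457],[0.077,-0.294,0.061],0],[[0.725,0.125,-0.457],[0.077,-0.294,0.061],0]]' && python3 - <<'E'
from h import *
for n,f in (("scene","s5"),("side","d5"),("wrist","w5")): save(n,f)
s=r.get_state();print(s["contact_force"],s["q"],s["opening"])
R=Ro.from_quat(s["eef_rot"]);print(R.as_matrix().round(3),s["tool_pos"])
B=[.5762,.1152,.046]
tiles=[]
for f in("s5","d5"):
    u,v=proj(f,[.5762,.1152,.08]);print(f,proj(f,B),u,v);x,y=int(u)-40,int(v)-30;print(x,y)
    tiles.append(cv2.resize(cv2.imread(f"pics/{f}.png")[y:y+60,x:x+80],(400,300),interpolation=cv2.INTER_CUBIC))
cv2.imwrite("pics/c5.png",np.vstack([np.hstack(tiles),cv2.resize(cv2.imread("pics/w5.png"),(800,600))[0:300]]))
E
```

```text
clock: 6.4
tool_pos: [0.5455, 0.161, 0.1429]
eef_rot: [0.935, 0.246, -0.069, -0.246]
contact_force: [0.2, 0.6, -2.3]
opening: 0.149
[-0.77453479  0.51674274 -1.84514907] [ 0.15831495  0.91732384 -0.50801814  1.6613349  -0.12547216  0.80619763
  0.40898065] 0.15191663131455127
[[ 0.869  0.429 -0.247]
 [ 0.495 -0.757  0.427]
 [-0.003 -0.493 -0.87 ]] [0.546544   0.16204036 0.1449925 ]
s5 [278.2232523  183.95276615] 278.4601154842755 175.71333889656484
238 145
d5 [225.92967012 197.05871696] 225.48506941323015 189.25648706957347
185 159
```

View pics/c5.png

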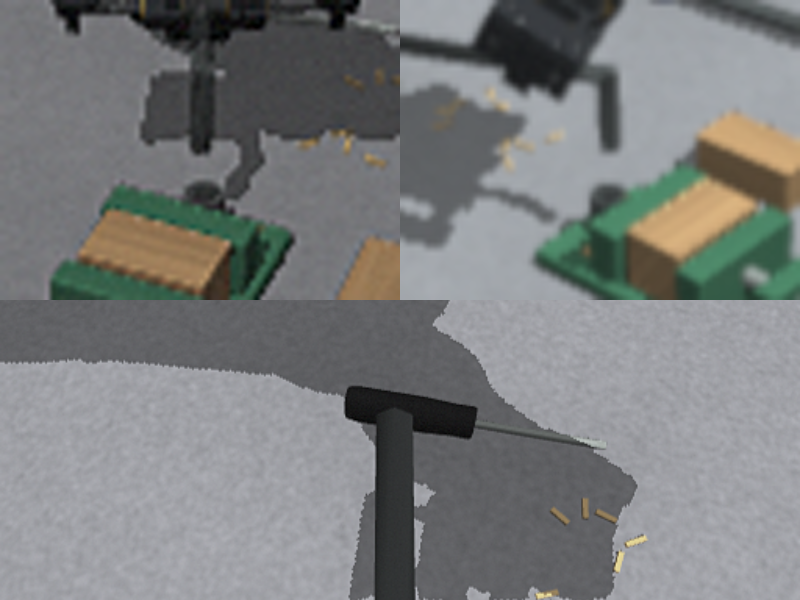

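```bash
python3 - <<'E'
from h import *
for f,rows,cols in (("s5",range(160,191),range(262,296)),("d5",range(174,206),range(212,242))):
    g=cv2.cvtColor(cv2.imread(f"pics/{f}.png"),cv2.COLOR_BGR2GRAY)
    print(f,"cols",cols[0])
    for y in rows: print(y,*["%3d"%g[y,x] for x in cols])
E
```

```text
s5 cols 262
160 119 119 121 120 118 121  80  86  63  65  62  66  65  72  59  35  46  47  41  93  93  68  66  72  69  68  68  70  70  70  71  70  69  68
161 116 118 120 118 122 122  62  64  67  68  68  68  73  72  49  32  45  40  38  68  70  68  70  68  69  68  73  70  71  71  70  68  67  71
162 119 118 116 117 126 125  70  65  67  70  75  72  68  75  41  29  44  41  46  72  70  69  72  69  72  70  73  72  73  68  65  71  67  71
163 120 119 119 121 120 127  69  69  70  70  66  66  73  73  44  40  48  42  49  69  69  68  72  70  71  69  69  69  69  72  69  69  69  70
164 117 117 117 120 125  86  66  71  70  71  68  67  74  75  43  42  46  37  42  74  71  72  73  73  73  68  71  68  73  70  72  71  73  72
165 121 115 115 119 126  69  70  69  70  73  66  71  71  74  40  47  47  42  43  72  71  68  72  70  73  67  69  69  72  71  69  72  71  70
166 122 119 118 116 127  71  69  68  71  69  69  68  72  74  40  44  44  41  42  74  75  70  72  71  70  71  70  65  72  73  69  69  70  69
167 121 121 119 120 130  69  71  73  70  71  71  71  72  75  41  44  42  43  39  72  72  71  70  72  69  67 
[... 6531 characters left out ...]
 144  69  53  63  75  95 104 112 114 116 116 117 119 125 133 149 177 167 166 166
201 103 100 104 117 146 161 162 163 162 157 131  66  59  75  94 115 114 115 116 116 118 119 130 150 158 166 169 168 168 171
202 128 104 102 111 139 153 143 142 140 131  99  75  92 100 111 115 115 115 117 118 123 129 150 171 168 167 168 170 174 176
203 156 134 130 137 152 134 108 106 108  89  79  91 115 114 115 115 116 117 119 130 148 149 164 168 168 169 171 175 176 175
204 165 163 161 160 149 108 106 110 117  92  73  83  98 108 113 116 117 117 124 148 169 166 167 168 171 174 177 176 175 176
205 165 164 163 160 143 109 114 116 117 108  83  61  67  86 100 111 115 109 111 139 156 165 169 172 175 176 175 175 177 182
```

```bash
python3 -m pendant '[[[0,0,0],[0.001,-0.0028,0.0016],0],[[0,0,0],[0.001,0.002,0.010],0],[[0,0,0],[0.001,0.007,0.019],0],[[0,0,0],[0.001,0.012,0.0277],0],[[0,0,0],[0.001,0.012,0.0277],0],[[0,0,0],[0.001,0.012,0.0277],0]]' && python3 - <<'E'
from h import *
for n,f in (("scene","s6"),("side","d6")): save(n,f)
s=r.get_state();print(s["contact_force"],s["tool_pos"])
tiles=[]
for f,rows,cols in (("s6",range(172,187),range(268,290)),("d6",range(185,203),range(217,236))):
    im=cv2.imread(f"pics/{f}.png");g=cv2.cvtColor(im,cv2.COLOR_BGR2GRAY)
    print(f,"cols",cols[0])
    for y in rows: print(y,*["%3d"%g[y,x] for x in cols])
    x,y=cols[0]-10,rows[0]-12;tiles.append(cv2.resize(im[y:y+38,x:x+40],(400,380),interpolation=cv2.INTER_NEAREST));print(x,y)
cv2.imwrite("pics/c6.png",np.hstack(tiles))
E
```

```text
clock: 7.15
tool_pos: [0.5448, 0.1658, 0.1133]
eef_rot: [0.934, 0.247, -0.068, -0.247]
contact_force: [-0.4, 0.1, -2.8]
opening: 0.151
[ 0.03265382  1.55838016 -2.47970044] [0.54529216 0.16597192 0.11402747]
s6 cols 268
172  68  72  74  72  69  71  65  93  50  36  48  50  32  75  74  72  72  70  70  69  69  66
173  73  74  74  69  65  70  63  70  51  36  47  43  32  74  76  72  72  70  71  68  67  63
174  73  71  69  67  62 118  62 119  62  42  45  39  33  71  71  70  69  71  69  65 117 116
175  62  64  62  58 113 128 113 132  62  42  46  39  34  66  67  66  67  69  66  63 127 125
176 114 114 113 114 124 125 127 130  65  42  40  34  45 122 120 121  72  68  69  66  81 121
177 122 125 125 125 120 120 120 131  65  42  48  31  45 127 123 129  73  64  68  67  59 122
178 123 122 121 122 120 116 117 128  65  40  40  35  44 128 122 128  71  70  68  67  61 123
179 119 120 122 123 120 121 124 129  68  37  38  33  44 129 124 133  67  73  72  70  63 122
180 121 121 119 118 117 118 123 131  73  41  39  27  44 132 128 134  71  67  67  67  59 120
181 118 119 121 120 120 121 123 132  72  35  34  27 
[... 1267 characters left out ...]
 153 102  64  62  83 128 159 163 163 163 164 165 163
195 163 164 165 167 166 163 150 103  62  59  80 124 150 162 161 154 152 148 149
196 163 164 164 165 164 158 131  89  56  59  69  96 122 146 148 133 128 122 127
197 164 164 165 165 164 150  96  62  58  63  64  69  90 117 125 120 118 116 116
198 164 164 165 165 161 146  87  66  67  62  63  72  87 105 113 120 116 115 117
199 165 164 164 164 161 144  76  68  70  68  74  87  97 108 114 117 117 117 118
200 162 163 166 165 162 144  69  53  63  75  95 103 112 114 116 117 117 119 125
201 141 149 161 161 157 131  69  59  74  94 115 114 115 116 117 118 119 130 150
202 103 114 139 141 131  99  74  92 101 111 115 114 115 117 118 122 129 150 172
207 173
```

View pics/c6.png

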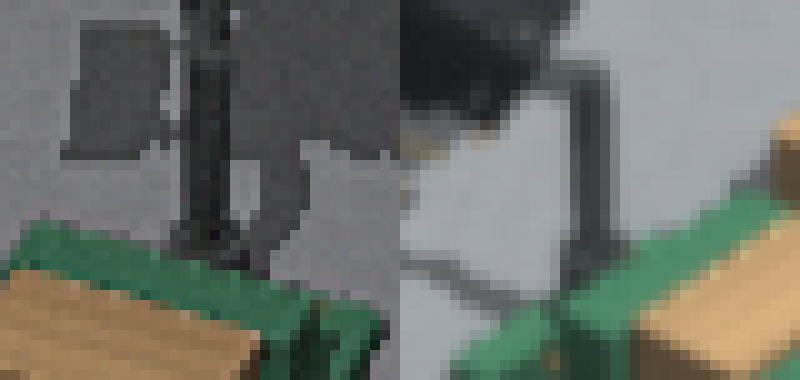

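```bash
python3 -m pendant '[[[0,0,0],[0,0.0005,-0.0003],0],[[0,0,0],[0,0.003,0.004],0],[[0,0,0],[0,0.0055,0.0085],0],[[0,0,0],[0,0.008,0.013],0],[[0,0,0],[0,0.0105,0.0175],0],[[0,0,0],[0,0.0105,0.0175],0],[[0,0,0],[0,0.0105,0.0175],0]]'
```

```text
clock: 7.95
tool_pos: [0.5454, 0.1662, 0.0939]
eef_rot: [0.934, 0.248, -0.067, -0.248]
contact_force: [-0.2, 1.9, 1.7]
opening: 0.15
```

```bash
python3 -m pendant '[[[0,0,0],[0,0.0012,0.0022],0],[[0,0,0],[0,0.0025,0.0044],0],[[0,0,0],[0,0.0037,0.0066],0],[[0,0,0],[0,0.0049,0.0087],0],[[0,0,0],[0,0.0049,0.0087],0]]'
```

```text
clock: 8.45
tool_pos: [0.5452, 0.1662, 0.0834]
eef_rot: [0.934, 0.247, -0.067, -0.248]
contact_force: [0.5, 4.7, 0.1]
opening: 0.151
```

```bash
python3 -m pendant '[[[0,0,0],[0.0005,-0.0008,0.0004],0],[[0,0,0],[0.0005,0.0007,0.003],0],[[0,0,0],[0.0005,0.0022,0.0056],0],[[0,0,0],[0.0005,0.0037,0.0082],0],[[0,0,0],[0.0005,0.0046,0.0099],0],[[0,0,0],[0.0005,0.0046,0.0099],0]]'
```

```text
clock: 9.05
tool_pos: [0.5443, 0.1688, 0.0745]
eef_rot: [0.934, 0.248, -0.068, -0.249]
contact_force: [-2.3, 5.2, 11.6]
opening: 0.148
```

```bash
python3 -m pendant '[[[0,0,0],[0,0.0005,0.0009],0],[[0,0,0],[0,0.001,0.0018],0],[[0,0,0],[0,0.001,0.0018],0]]'; python3 - <<'E'
from h import *
s=r.get_state();print(s["contact_force"],s["moment"],s["tool_pos"],s["q"])
print(Ro.from_quat(s["eef_rot"]).as_matrix().round(3))
for n,f in (("scene","s7"),("side","d7")): save(n,f)
g=cv2.cvtColor(cv2.imread("pics/d7.png"),cv2.COLOR_BGR2GRAY)
for y in range(182,200): print(y,*["%3d"%g[y,x] for x in range(217,236)])
E
```

```text
clock: 9.35
tool_pos: [0.544, 0.1696, 0.0731]
eef_rot: [0.934, 0.248, -0.068, -0.25]
contact_force: [-2.8, 6.5, 14.7]
opening: 0.155
[-2.84662826  6.4871266  14.74147698] [ 1.54918147  0.71046455 -0.09093557] [0.54397849 0.16963619 0.07314684] [ 0.14313051  1.02961477 -0.49736305  1.67887166 -0.10495392  0.68925394
  0.43572443]
[[ 0.868  0.429 -0.251]
 [ 0.497 -0.752  0.432]
 [-0.003 -0.5   -0.866]]
182  58  57  58  58  55  58  65  95 140 165 168 168 167 166 164 164 166 167 166
183  59  61  61  59  53  56  78 124 160 166 167 167 167 166 165 164 166 165 165
184  61  60  60  57  53  56  96 148 166 167 167 167 166 166 164 164 166 166 165
185  63  68  60  56  59  71 117 159 165 165 167 166 166 165 165 166 167 165 165
186  65  74  72  55  61  82 123 149 153 157 166 167 166 165 166 165 167 166 164
187  56  68  80  59  62  78 103 113 119 130 153 165 165 167 167 166 165 164 164
188  41  51  61  58  66  81  86  85  88 100 134 162 166 167 168 166 164 163 164
189  34  38  45  57  72  84  82  70  66  81 124 161 165 165 165 165 164 163 164
190  32  35  52  83 100  92  79  63  56  70 112 160 164 163 163 165 165 165 165
191  30  43  84 130 141 128 100  57  53  66 106 159 164 164 164 164 165 166 166
192  37  67 118 158 163 157 130  65  54  66 101 153 163 164 164 165 165 165 165
193  59 107 145 163 165 163 145  69  54  64  94 141 161 162 164 165 166 166 166
194  89 143 161 166 167 165 148  75  55  64  90 135 159 163 163 164 164 165 163
195 117 158 165 166 166 163 145  80  55  63  82 118 150 162 161 154 152 149 149
196 146 162 165 165 164 156 127  71  55  62  73  92 121 146 148 133 129 121 125
197 162 164 165 165 163 150  96  57  56  61  67  70  91 117 125 121 118 116 116
198 164 164 165 164 162 146  89  65  63  66  73  78  90 105 112 120 116 116 116
199 164 164 164 164 161 144  78  67  68  71  79  89  98 108 113 117 116 117 118
```

```bash
cat >> h.py <<'E'
def swing(C,degs):
    s=r.get_state();R0=Ro.from_quat(s["eef_rot"]);d=s["tool_pos"]-np.array([*C,s["tool_pos"][2]])
    for a in degs:
        W=Ro.from_euler("z",-a,degrees=True);print(a,np.round(R0.inv().apply([0,0,-np.radians(a)]),3),np.round(R0.inv().apply(W.apply(d)-d),4))
E
python3 -c "
from h import *
swing((.5752,.1159),[3,6,10,14,18,22,26,30])"
```

```text
3 [0.    0.026 0.045] [ 0.0033  0.0001 -0.    ]
6 [0.    0.052 0.091] [ 0.0065  0.0002 -0.0002]
10 [0.001 0.087 0.151] [ 0.0108  0.0007 -0.0005]
14 [0.001 0.122 0.212] [ 0.015   0.0015 -0.0009]
18 [0.001 0.157 0.272] [ 0.0192  0.0025 -0.0015]
22 [0.001 0.192 0.333] [ 0.0233  0.0038 -0.0023]
26 [0.001 0.227 0.393] [ 0.0273  0.0053 -0.0031]
30 [0.002 0.262 0.453] [ 0.0311  0.007  -0.0042]
```

```bash
python3 -m pendant '[[[0,0.026,0.045],[0.0033,0.0001,0],0],[[0,0.052,0.091],[0.0065,0.0002,-0.0002],0],[[0,0.087,0.151],[0.0108,0.0007,-0.0005],0],[[0,0.122,0.212],[0.015,0.0015,-0.0009],0],[[0,0.157,0.272],[0.0192,0.0025,-0.0015],0],[[0,0.192,0.333],[0.0233,0.0038,-0.0023],0],[[0,0.227,0.393],[0.0273,0.0053,-0.0031],0],[[0.002,0.262,0.453],[0.0311,0.007,-0.0042],0],[[0.002,0.262,0.453],[0.0311,0.007,-0.0042],0],[[0.002,0.262,0.453],[0.0311,0.007,-0.0042],0]]' 60; python3 -c "
from h import *
s=r.get_state();print(s['contact_force'],s['moment'],s['q'])
R=Ro.from_quat(s['eef_rot']).as_matrix();print(np.degrees(np.arctan2(R[1,0],R[0,0])),s['tool_pos']-.011*R[:,2]-.056*np.array([-R[1,0],R[0,0],0]))
swing((.5752,.1159),[3,6,9,12,16,20,24,28])"
```

```text
clock: 10.45
tool_pos: [0.5739, 0.1781, 0.0728]
eef_rot: [0.966, 0.001, -0.002, -0.259]
contact_force: [-2.7, 6.1, 13.4]
opening: 0.148
[-2.71322139  6.13321755 13.4037999 ] [1.3840135  0.65909037 0.91408096] [ 0.17103361  0.99565565 -0.49932282  1.83415529 -0.33201643  0.33438948
  0.20781727]
0.1351445566656091 [0.57407858 0.11658071 0.08237011]
3 [0.    0.026 0.045] [ 0.0033  0.     -0.    ]
6 [0.    0.052 0.091] [ 0.0065  0.0002 -0.0001]
9 [0.    0.079 0.136] [ 0.0097  0.0005 -0.0003]
12 [0.001 0.105 0.181] [ 0.013   0.001  -0.0006]
16 [0.001 0.14  0.242] [ 0.0172  0.0018 -0.0011]
20 [0.001 0.174 0.302] [ 0.0213  0.0029 -0.0017]
24 [0.001 0.209 0.363] [ 0.0254  0.0042 -0.0025]
28 [0.001 0.244 0.423] [ 0.0293  0.0058 -0.0034]
```

```bash
python3 -m pendant '[[[0,0.026,0.045],[0.0033,0,0],0],[[0,0.052,0.091],[0.0065,0.0002,-0.0001],0],[[0,0.079,0.136],[0.0097,0.0005,-0.0003],0],[[0,0.105,0.181],[0.013,0.001,-0.0006],0],[[0,0.105,0.181],[0.013,0.001,-0.0006],0],[[0,0.105,0.181],[0.013,0.001,-0.0006],0]]' 60; python3 -c "
from h import *
s=r.get_state();print(s['contact_force'],s['moment'],s['q'])
R=Ro.from_quat(s['eef_rot']).as_matrix();print(np.degrees(np.arctan2(R[1,0],R[0,0])),s['tool_pos']-.011*R[:,2]-.056*np.array([-R[1,0],R[0,0],0]))
swing((.5752,.1159),[3,6,9,12,15,18])"
```

```text
clock: 11.05
tool_pos: [0.5871, 0.177, 0.0728]
eef_rot: [0.961, -0.1, 0.026, -0.257]
contact_force: [-3.4, 5.4, 12.6]
opening: 0.149
[-3.42430706  5.43776181 12.57822549] [1.3492753  0.55391293 0.95698381] [ 0.17693942  0.9874004  -0.51593152  1.89447889 -0.43003776  0.17859667
  0.12062488]
-11.824946361637659 [0.57455856 0.11682852 0.08228134]
3 [0.    0.026 0.045] [ 0.0033  0.     -0.    ]
6 [0.    0.052 0.091] [ 0.0065  0.0002 -0.0001]
9 [0.    0.078 0.136] [ 0.0098  0.0005 -0.0003]
12 [0.    0.105 0.181] [ 0.013   0.001  -0.0006]
15 [0.    0.131 0.227] [ 0.0161  0.0016 -0.001 ]
18 [0.001 0.157 0.272] [ 0.0193  0.0024 -0.0014]
```

```bash
python3 -m pendant '[[[0,0.013,0.023],[0.0017,0,0],0],[[0,0.026,0.045],[0.0033,0,0],0],[[0,0.039,0.068],[0.0049,0.0001,0],0],[[0,0.052,0.091],[0.0065,0.0002,-0.0001],0],[[0,0.052,0.091],[0.0065,0.0002,-0.0001],0],[[0,0.052,0.091],[0.0065,0.0002,-0.0001],0]]' 60; python3 -c "
from h import *
s=r.get_state();print(s['contact_force'],s['moment'],s['q'])
R=Ro.from_quat(s['eef_rot']).as_matrix();print(np.degrees(np.arctan2(R[1,0],R[0,0])),s['tool_pos']-.011*R[:,2]-.056*np.array([-R[1,0],R[0,0],0]))
"
```

```text
clock: 11.65
tool_pos: [0.5936, 0.1755, 0.0727]
eef_rot: [0.954, -0.15, 0.039, -0.256]
contact_force: [-3.1, 5.2, 13.4]
opening: 0.151
[-3.07888125  5.19352856 13.35913786] [1.31338704 0.47269132 0.9735681 ] [ 0.17898386  0.98502804 -0.52833406  1.92264364 -0.48240795  0.09926123
  0.07870894]
-17.813496635783785 [0.57481836 0.11695595 0.08225284]
```

```bash
python3 -m pendant '[[[0,0,0],[0,0,0],0.2],[[0,0,0],[0,0,0],0.5],[[0,0,0],[0,0,0],0.5],[[0,0,0],[0,0,0],0.5],[[0,0,0],[0,0,-0.01],0.5],[[0,0,0],[0,0,-0.03],0.5],[[0,0,0],[0,0,-0.05],0.5],[[0,0,0],[0,0,-0.075],0.5],[[0,0,0],[0,0,-0.075],0.5]]' 60; python3 -c "
from h import *
s=r.get_state();print(s['contact_force'],s['q'])
a=np.radians(72.2)
rel(pose(-18,0),[.575+.09*np.cos(a),.1165+.09*np.sin(a),.068],.08)
for n,f in (('scene','s8'),('side','d8')): save(n,f)
t=[]
for f in('s8','d8'):
    u,v=proj(f,[.59,.17,.07]);x,y=int(u)-40,int(v)-45;t.append(cv2.resize(cv2.imread(f'pics/{f}.png')[y:y+75,x:x+80],(400,375),interpolation=cv2.INTER_CUBIC));print(f,x,y,proj(f,[.575,.1165,.082]),proj(f,[.575+.16*np.cos(a),.1165+.16*np.sin(a),.057]))
cv2.imwrite('pics/c8.png',np.hstack(t))
"
```

```text
clock: 12.55
tool_pos: [0.5855, 0.134, 0.1382]
eef_rot: [0.954, -0.155, 0.044, -0.253]
contact_force: [0.5, 0.8, 0.6]
opening: 0.503
[0.45095436 0.75431363 0.59177958] [ 0.23990186  0.84986775 -0.50426943  1.94561447 -0.48131399  0.22233699
  0.07037404]
turn [-0.518 -0.008 -0.007] shift [-0.0055 -0.0603  0.0357] tcp [0.6025 0.2022 0.137 ]
s8 249 125 [278.32008115 174.9002835 ] [310.51597191 161.04462585]
d8 178 139 [224.96534098 188.78479657] [208.50147144 174.28444458]
```

View pics/c8.png

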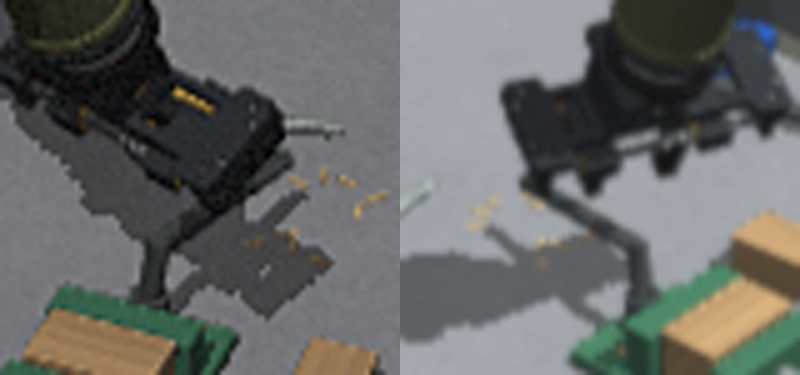

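```bash
python3 -c "
from h import *
e,_=tri('s8',(306.5,158),'d8',(204.5,176.5));b,_=tri('s8',(249+158/5,125+245/5),'d8',(178+238/5,139+243/5));print(e,_,b,np.degrees(np.arctan2(*(e-b)[[1,0]])),np.linalg.norm(e-b))
"
```

```text
[0.60561949 0.27367334 0.05662006] 0.0023278060794080404 [0.58087576 0.1202947  0.08380691] 80.83574552375882 0.1577224863771218
```

```bash
python3 -c "
from h import *
a=np.radians(78)
rel(pose(-12,0),[.575+.09*np.cos(a),.1165+.09*np.sin(a),.068],.06)"

```

```text
turn [-0.518 -0.031 -0.108] shift [-0.0129 -0.0497  0.0505] tcp [0.5937 0.2045 0.117 ]
```

```bash
python3 -m pendant '[[[-0.1,-0.006,-0.02],[-0.002,-0.012,0],0.5],[[-0.21,-0.012,-0.043],[-0.005,-0.024,0.01],0.5],[[-0.32,-0.019,-0.065],[-0.008,-0.036,0.025],0.5],[[-0.43,-0.026,-0.09],[-0.011,-0.045,0.04],0.5],[[-0.518,-0.031,-0.108],[-0.013,-0.05,0.05],0.5],[[-0.518,-0.031,-0.108],[-0.013,-0.05,0.05],0.5]]' && python3 -m pendant '[[[0,0,0],[0,0,0.015],0.5],[[0,0,0],[0,0,0.03],0.5],[[0,0,0],[0,0,0.045],0.5],[[0,0,0],[0,0,0.06],0.5],[[0,0,0],[0,0,0.06],0.5],[[0,0,0],[0,0,0.06],0],[[0,0,0],[0,0,0.06],0],[[0,0,0],[0,0,0.06],0],[[0,0,0],[0,0,0.06],0],[[0,0,0],[0,0,0.06],0]]' 20 && python3 -c "
from h import *
s=r.get_state();print(s['contact_force'],s['moment'],s['q'])
R=Ro.from_quat(s['eef_rot']).as_matrix();print(np.degrees(np.arctan2(R[1,0],R[0,0])))
swing((.5755,.1162),[3,6,9,12,15,18,21,24])"
```

```text
clock: 13.25
tool_pos: [0.5911, 0.2143, 0.1148]
eef_rot: [0.995, -0.097, -0.002, -0.001]
contact_force: [0.2, 0.2, -0.7]
opening: 0.497
clock: 14.25
tool_pos: [0.593, 0.2061, 0.0576]
eef_rot: [0.995, -0.103, -0.0, -0.001]
contact_force: [-0.2, 0.4, 0.3]
opening: 0.154
[-0.16210675  0.42675608  0.30954423] [0.12265788 0.02926378 0.10451514] [-0.50159175  0.95793224  0.17416009  1.68824889 -0.29209508  0.52120323
 -0.35276076]
-11.867968161089086
3 [0.    0.    0.052] [ 0.0048  0.0001 -0.    ]
6 [0.    0.    0.105] [ 0.0096  0.0004 -0.    ]
9 [0.    0.    0.157] [ 0.0143  0.0009 -0.    ]
12 [0.    0.    0.209] [ 0.0191  0.0017 -0.    ]
15 [0.    0.    0.262] [ 0.0237  0.0028 -0.    ]
18 [0.    0.    0.314] [ 0.0284  0.0041 -0.    ]
21 [0.    0.    0.367] [ 0.0329  0.0056 -0.    ]
24 [0.    0.001 0.419] [ 0.0374  0.0074 -0.    ]
```

```bash
python3 -m pendant '[[[0,0,0.026],[0.0024,0,0],0],[[0,0,0.052],[0.0048,0.0001,0],0],[[0,0,0.079],[0.0072,0.0002,0],0],[[0,0,0.105],[0.0096,0.0004,0],0],[[0,0,0.131],[0.012,0.0006,0],0],[[0,0,0.157],[0.0143,0.0009,0],0],[[0,0,0.183],[0.0167,0.0013,0],0],[[0,0,0.209],[0.0191,0.0017,0],0],[[0,0,0.209],[0.0191,0.0017,0],0]]' 50 && python3 -c "
from h import *
s=r.get_state();print(s['contact_force'],s['moment'],s['q'])
R=Ro.from_quat(s['eef_rot']).as_matrix();print(np.degrees(np.arctan2(R[1,0],R[0,0])))
swing((.5755,.1162),[2,4,6,8,10])"
```

```text
clock: 15.15
tool_pos: [0.6105, 0.2012, 0.0572]
eef_rot: [0.978, -0.207, -0.002, -0.001]
contact_force: [-3.7, 3.8, 5.1]
opening: 0.152
[-3.65346014  3.80529229  5.1294874 ] [0.72815917 0.78422239 0.29005364] [-0.51037604  0.97909411  0.2300806   1.63861921 -0.36510569  0.56872805
 -0.48524839]
-23.877112357815136
2 [0.    0.    0.035] [ 0.0032 -0.     -0.    ]
4 [0.   0.   0.07] [ 0.0064  0.0001 -0.    ]
6 [0.    0.    0.105] [ 0.0096  0.0003 -0.    ]
8 [0.   0.   0.14] [ 0.0128  0.0006 -0.    ]
10 [0.001 0.    0.175] [ 0.016   0.001  -0.0001]
```

```bash
cat > m.py <<'E'
from h import *
s=r.get_state();f=s['contact_force'];m=s['moment'];d=s['tool_pos']-np.array([.5755,.1162,0])
R=Ro.from_quat(s['eef_rot']).as_matrix();print(f.round(1),m.round(2),"yaw",np.degrees(np.arctan2(R[1,0],R[0,0])),"axis moment",m[2]+d[0]*f[1]-d[1]*f[0])
E
python3 -m pendant '[[[0,0,0.017],[0.0016,0,0],0],[[0,0,0.035],[0.0032,0,0],0],[[0,0,0.052],[0.0048,0,0],0],[[0,0,0.07],[0.0064,0.0001,0],0],[[0,0,0.087],[0.008,0.0002,0],0],[[0,0,0.105],[0.0096,0.0003,0],0],[[0,0,0.105],[0.0096,0.0003,0],0]]' 50 && python3 m.py
```

```text
clock: 15.85
tool_pos: [0.6194, 0.197, 0.0572]
eef_rot: [0.966, -0.258, -0.001, -0.001]
contact_force: [-4.3, 3.6, 3.7]
opening: 0.149
[-4.3  3.6  3.7] [0.77 0.69 0.32] yaw -29.865379251856055 axis moment 0.8243619188921316
```

```bash
python3 -m pendant '[[[0,0,0.017],[0.0016,0,0],0],[[0,0,0.035],[0.0032,0,0],0],[[0,0,0.052],[0.0048,0,0],0],[[0,0,0.07],[0.0064,0.0001,0],0],[[0,0,0.07],[0.0064,0.0001,0],0]]' 50 && python3 m.py
```

```text
clock: 16.35
tool_pos: [0.6245, 0.1941, 0.0571]
eef_rot: [0.957, -0.291, -0.002, -0.001]
contact_force: [-3.7, 4.6, 4.5]
opening: 0.149
[-3.7  4.6  4.5] [0.87 0.8  0.41] yaw -33.8366761915068 axis moment 0.9206393512773439
```

```bash
python3 -m pendant '[[[0,0,0.017],[0.0016,0,0],0],[[0,0,0.035],[0.0032,0,0],0],[[0,0,0.052],[0.0048,0,0],0],[[0,0,0.07],[0.0064,0.0001,0],0],[[0,0,0.07],[0.0064,0.0001,0],0]]' 50 && python3 m.py
```

```text
clock: 16.85
tool_pos: [0.6277, 0.1922, 0.0568]
eef_rot: [0.946, -0.323, -0.004, -0.001]
contact_force: [-7.5, 6.1, 6.8]
opening: 0.146
[-7.5  6.1  6.8] [1.23 1.53 0.76] yaw -37.71273697000297 axis moment 1.64538260555477
```

```bash
python3 -m pendant '[[[0,0,0.017],[0.0016,0,0],0],[[0,0,0.035],[0.0032,0,0],0],[[0,0,0.035],[0.0032,0,0],0]]' 50 && python3 m.py
```

```text
clock: 17.15
tool_pos: [0.6291, 0.1914, 0.0566]
eef_rot: [0.941, -0.339, -0.006, -0.001]
contact_force: [-8.9, 7.7, 8.7]
opening: 0.152
[-8.9  7.7  8.7] [1.56 1.94 0.87] yaw -39.64009603183684 axis moment 1.9495855506960675
```

```bash
python3 -m pendant '[[[0,0,-0.03],[-0.003,0,0],0],[[0,0,-0.05],[-0.005,0,0],0],[[0,0,-0.05],[-0.005,0,0],0.2],[[0,0,-0.05],[-0.005,0,0],0.5],[[0,0,-0.05],[-0.005,0,0],0.5],[[0,0,-0.05],[-0.005,0,0],0.5]]' && python3 m.py && python3 -m pendant '[[[0,0,0],[0,0,-0.02],0.5],[[0,0,0],[0,0,-0.05],0.5],[[0,0,0],[0,0,-0.1],0.5],[[0,0,0],[0,0,-0.14],0.5],[[0,0,0],[0,0,-0.14],0.5],[[0,0,0],[0,0,-0.14],0.5]]' && python3 - <<'E'
from h import *
for n,f in (("scene","s9"),("side","d9"),("wrist","w9")): save(n,f)
t=[]
for f in('s9','d9'):
    u,v=proj(f,[.60,.15,.07]);x,y=int(u)-40,int(v)-40;print(f,x,y);t.append(cv2.resize(cv2.imread(f'pics/{f}.png')[y:y+60,x:x+80],(400,300),interpolation=cv2.INTER_CUBIC))
cv2.imwrite("pics/c9.png",np.vstack([np.hstack(t),cv2.resize(cv2.imread("pics/w9.png"),(800,600))[0:300]]))
E
```

```text
clock: 17.75
tool_pos: [0.6289, 0.1891, 0.0567]
eef_rot: [0.948, -0.318, -0.001, 0.001]
contact_force: [-1.6, 0.3, 0.7]
opening: 0.45
[-1.6  0.3  0.7] [-0.03  0.47  0.07] yaw -37.117360576111864 axis moment 0.2116549014691511
clock: 18.35
tool_pos: [0.6308, 0.1889, 0.1979]
eef_rot: [0.948, -0.319, 0.001, -0.0]
contact_force: [-0.1, 0.2, -1.1]
opening: 0.501
s9 249 134
d9 184 145
```

View pics/c9.png

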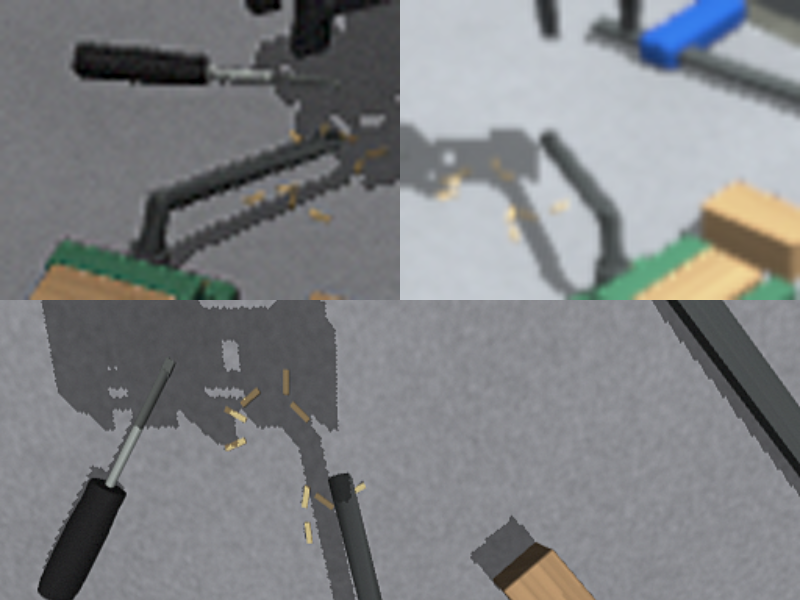

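```bash
python3 -c "
from h import *
e,g=tri('s9',(315.5,163.5),'d9',(214,173));d=e-np.array([.5755,.1162,.082]);print(e,g,np.degrees(np.arctan2(d[1],d[0])),np.linalg.norm(d))
e0,_=tri('s8',(306.5,158),'d8',(204.5,176.5));d=e0-np.array([.5755,.1162,.082]);print(np.degrees(np.arctan2(d[1],d[0])))"
```

```text
[0.6452939  0.26130062 0.0576189 ] 0.001669479900600167 64.31228300316796 0.16284905729832108
79.17197354069192
```

```bash
python3 -c "
from h import *
C=np.array([.5755,.1162,.082])
print(plane('w9',218,116,.06),plane('w9',233,185,.066))
for f in('w9','s9','d9'):
  for a in (54,59,64):
    q=np.radians(a);print(f,a,[proj(f,C+np.array([l*np.cos(q),l*np.sin(q),-l*.155])).round(1) for l in(.1,.16)])
  g=cv2.cvtColor(cv2.imread(f'pics/{f}.png'),cv2.COLOR_BGR2GRAY)
"
```

```text
[0.64164177 0.26155549 0.06      ] [0.61209032 0.19991921 0.066     ]
w9 54 [array([252.3, 174.3]), array([251.1, 111.6])]
w9 59 [array([243.5, 174.8]), array([236.7, 112.5])]
w9 64 [array([234.9, 176.1]), array([222.6, 114.7])]
s9 54 [array([305. , 170.7]), array([320.3, 168.2])]
s9 59 [array([303.6, 169.3]), array([317.9, 166.1])]
s9 64 [array([302., 168.]), array([315.4, 164.1])]
d9 54 [array([222.6, 177.9]), array([221.2, 172. ])]
d9 59 [array([220.3, 178.2]), array([217.7, 172.4])]
d9 64 [array([218.1, 178.6]), array([214.2, 173. ])]
```

```bash
python3 -c "
from h import *
print(r.finish_job())"
```

```text
the job is handed in; nothing more can be done
None
```

I took the big dark key out of the block, flipped it and seated it in the slack screw. That is the larger, higher head at the vise's left (+y) end. I swung it clockwise in two grips, because a wrist joint was nearing the end of its range, then let go and handed the job in at about 18 s.

**Tightness:** While the screw was turning, the torque about its axis was 0.7 to 0.9 N m. It then rose to 1.65 and 1.95 N m as the arm fell behind its commanded position, so I judged the screw solid against its stop. I had no direct reading of its angle.

**Key after release:** The last pictures show the key standing free in the socket with its short arm down. The end of the long arm was about 57 mm up, which matches the expected 25 mm sag. While I still held the key, the bend was about 82 mm up, which is fully in.

**One disagreement:** After release the long arm pointed at about 64°, while the loaded gripper had been at about 54°. A similar spring-back of about 7° followed the first release. I put it down to the key's play in the socket, but I did not push again to confirm.

**Bystanders:** I saw no contact with the offcut, screwdriver or jar. I did not measure their positions at the end.

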